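# Berth the recycling tote and lock its retaining bar

### The job

Secure the recycling tote against the wind: push it, without lifting it, back into its corner berth until it sits squarely against the back angle. Then slide the leg of the telescopic retaining bar out until its broad ring is just clear of the collar, ring edge flush with the collar's mouth, while the cam lever is still open. Now swing the cam lever fully closed while a finger holds the leg at that mark, and finish like that: lever shut, leg on its mark and still held by the gripper, the other things on the bench left where they were.

Things in the scene. Friction and masses are not known exactly. Their poses are not given: they have to be found in the camera images.
- station: Fixed metalwork on the bench: corner berth of aluminium angle, and telescopic retaining bar. Origin on the bench (z 0) under the collar's mouth; its x points across the bar away from the robot, its y along the bar away from the tote. Bar axis level at x 0, 55 mm up. Outer tube 26 mm square, y +30 to +327 mm. The leg comes out of the mouth to -y. The mm positions below are in this frame.
- mouth (a point): Centre of the collar's mouth on the bar's axis (station x 0, y 0, 55 mm up), where the leg's broad ring is set. The black clamp collar spans x -11 to +18, y 0 to +44 mm, 38 to 72 mm above the bench; the ears for the lever's pin reach x -27 mm at y +2 to +26.
- berth (a point): Where the tote's origin is when home: x 0, y -354.5 mm. Back angle's face at x +66.5 mm (y -257 to -447, 45 mm high); end angle's face at y -447 mm (x -50 to +70, 60 mm high) with a splayed lead-in at its robot end. Home, the tote has 1.5 mm to the back angle and a few mm of play between end angle and the foot of the leg on its mark.
- leg: Sliding leg, aluminium tube 20 mm square, slides along station y only; 2 N friction, locked when the lever's cam bears on it. Origin on its axis at the collar-side edge of the broad black ring (8 mm wide, the only broad one; thin rings every 20 mm). Axes as the station's. On its mark when the origin is at the mouth (y 0); starts 90 to 140 mm inside (y positive), so pull it out to -y.
- foot (a point): Centre of the rubber pad's face at the end of the leg, at leg y -260 mm: on the mark it is 260 mm from the mouth. Pad and plate 60 mm wide, 50 high, 12 thick, before them a 27 mm square hub; bare tube ends at leg y -228 mm. The foot slides the tote along the back angle if it stands in its way.
- lever (a joint): Cam lever on the collar's robot side, turning level about an upright pin at station x -18, y +12 mm, 55 mm up. Rad: 0 closed (paddle along the leg, pointing to -y, 5 mm from the leg), growing as it swings out to the robot (-x), stop 1.3; starts 0.5 to 0.8. Stays where left: 0.12 N m, about 3 N at the tip, 5 N as the cam bites below 0.3 rad.
- lever_tip (a point): Centre of the lip at the lever's free end, 48 mm from the pin, 55 mm up. Paddle 6 mm thick, 18 high; lip a 9 mm upright round. Closed, its outer side is at station x -21 to -24 mm and its end at y -41, alongside the leg. From the lip's outer side to the leg's far side (x +10 mm) is up to 69 mm open, 34 mm closed, so one finger can hold the leg as the other shuts it.
- tote: Loose open tote, black plastic, 130 mm (its x) by 180 mm (its y), 85 mm high, walls 5 mm, 0.4 to 0.8 kg, with a crushed can in it. Origin at the centre of its underside. Starts 50 to 80 mm short of its berth on the robot's side, up to 40 mm towards the bar, a little askew.
- jar: Bystander: green glass jar, 72 mm across, 125 mm high, standing behind the leg. Origin at the centre of its underside.
- tub: Bystander: white yogurt tub with lid, 95 mm across, 95 mm high, standing in front of the outer tube. Origin at the centre of its underside.
- opener: Bystander: flat steel bottle opener, 125 by 35 mm, 4 mm thick, lying in front of the lever. Origin under its middle.
- can: Bystander: crushed aluminium can, a puck 66 mm across and 30 mm high, lying behind the collar. Origin at the centre of its underside.
- torch: Bystander: pocket torch, 125 mm long, 38 mm across, lying to the left. Origin under its middle.
- pot: Bystander: terracotta pot, 100 mm across, 85 mm high, to the right of the berth. Origin at the centre of its underside.
- boot_brush: Bystander: wooden boot brush, 170 by 45 mm, 40 mm high, lying on the right. Origin under its middle.
There are look-alikes about, which are no part of the job. Leave any orange look-alike of the tote alone.

How it is judged:
On the way, in this order (a step that is already met when the one before it is completed fails the run):
1. the tote sits squarely against the back angle of its berth (x of tote in the frame of station above -0.01 m and angle between the x axis of tote and the x axis of station, either way round below 0.1 rad), for 0.1 s.
2. the leg is out on its mark, the lever still open (y of leg in the frame of station between -0.005 and 0.005 m and value of joint lever above 0.3 rad), for 0.2 s.
3. the lever is being swung shut while a finger holds the leg on its mark (y of leg in the frame of station between -0.005 and 0.005 m and value of joint lever between 0.06 and 0.3 rad and contact force between the fingers and leg above 0.5 N), for 0.02 s.
At the end, for the whole second after the job is handed in: The program finishes while holding: the lever is closed (below 0.06 rad), the leg's broad ring is at the collar's mouth within 5 mm, the gripper's fingers still press on the leg (over 1 N), and the tote stands on the bench in its berth, within 10 mm and 0.1 rad of square against the back angle (all of step 1 and value of joint lever below 0.06 rad and y of leg in the frame of station between -0.005 and 0.005 m and contact force between the fingers and leg above 1 N and x of tote in the frame of station below 0.01 m and y of tote in the frame of station between -0.37 and -0.335 m and height (world z) of tote below 0.006 m and linear speed of tote below 0.02 m/s); the arm keeps its last pose, push and grip.
It fails at once if the tote is lifted or tipped (height (world z) of tote above 0.025 m or angle between tote's own z axis and vertical above 0.3 rad).
It fails at once if a bystander is pushed out of place (30 mm) (distance of any of jar, tub, opener, can, torch, pot, boot_brush from where it was at the start of the episode above 0.03 m).
It also fails if it takes over 59 s, if anything falls off the work surface, if the arm or the gripper's body presses on something with over 40 N, if the wrist force passes 120 N, or if a joint passes its speed limit or range.

### The arm

A 6-joint arm with a two-finger parallel gripper is mounted at the origin on the work surface. World frame = base frame: x ahead of the robot, y to its left, z up, the work surface at z = 0. Lengths are in m, angles in rad, forces in N, time in s.
With the tool pointing down it reaches from about 0.25 to 0.725 m from the base axis. Payload 4 kg.
Tool frame: the origin (TCP) lies on the centre line of the jaws, within the pads' length; the fingertips stand ahead of it and the grasp point (between the pads) lies 11 mm behind it (bot.tip_extent is the z of the fingertips in the tool frame, in m); z points along the fingers, y is the direction in which the jaws open and shut (so a half turn about z gives the same grasp; the last joint's range is limited). The gripper opens to 85 mm and grips with 20 to 120 N. Pads are 22 mm wide; open, the fingers measure 114 mm over their backs; the gripper's body (76 mm by 85 mm) begins 54 mm behind the grasp point. The pads swing forward as they close: fully open they stand 13 mm farther back than shut.
Start: joints at [-1.133, 0.241, 0.005, 1.335, 0, 1.571], TCP at [0.212, -0.453, 0.239] pointing down, gripper open.
Joint ranges: [-2.72, 2.72], [-1.05, 1.87], [-1.09, 1.28], [-1.99, 2.15], [-1.42, 1.44], [-3.14, 3.14]. Speed limits (rad/s): [2.79, 2.79, 3.14, 3.14, 3.14, 3.14].

### API

Orientations are given as a unit quaternion [x, y, z, w].
In Python, from workcell import bot gives the robot as it stands.
- The arm moves only by the shell command python3 -m jog 'ROWS'. ROWS is JSON, a list that holds one entry, the list of rows, each a list of 7 numbers: the shift along the world's x, y, z in m, then the turn, a rotation vector about the world's x, y, z in degrees, then the closure in counts, from 0 (fully open) to 255 (shut). In form: [[[tx, ty, tz, ax, ay, az, fingers], ...]]. A call has 1 to 10 rows; each row is the pose to reach, as a shift and turn from the pose commanded when the call began; what a row does not reach only later rows make up. A row lasts 1/12 s, in which the tool goes at most 41.7 mm and 7.16 degrees, less where a joint would pass 70% of its speed; a pose out of reach is approached as far as the arm can. A call with a gripper value outside its range is refused whole. The fingers move at their own pace and stop on an object; the grip force is fixed at half the most. Time passes only in rows, so rows that repeat a pose let the fingers close. It gives the time, the measured TCP pose, the force and the opening at its end, in the units of the state.
- bot.get_obs(): the state, without advancing time (a new reading comes with each control period).
- bot.camera(name): name is "side" or "top"; returns the picture (480x640x3 uint8, blue, green, red); there is no depth.
- bot.camera_model(name): a dict with "K" (3x3 intrinsics, pixels), "T" (4x4, takes a point from camera to world coordinates). Camera axes: x right, y down, z forward; pixel columns grow to the right and rows downward; lengths in m; the calibration is good to about 2 mm. A picture is of the moment at which its call begins. camera_model takes no time and is no camera call.
- bot.job_done(): hands the job in, once; it reports no verdict.
The state is a dict: "clock": time; "joint_pos": joint angles; "joint_vel": joint speeds; "tau": joint torques, N m; "eef_pos": TCP position; "tool_rot": TCP orientation; "ft_force": force on the tool from outside, world axes, zero at the start; "ft_torque": the same for the moment, N m; "grip_width": finger opening in m.
Only numpy, scipy, OpenCV 4.12 (cv2) and the standard library are available. Lean on these libraries where they do the work, as an engineer would, in place of code of your own. Each camera call takes 0.05 s, during which the arm holds its last target. There are 200 camera calls.

## Working session

There is one attempt and no reset: what is moved stays moved. The work goes in short steps, Python scripts to look and compute and a shell command to move; the robot and the scene stay as the last step left them, time stands still between calls to the robot, and variables do not carry over. Pictures are saved under pics/ and viewed, about 8 in all and at most 12, crops included, and the job is handed in when it is done.

```bash
mkdir -p pics; ls; python3 - <<'E'
from workcell import bot
import cv2,numpy as np
np.set_printoptions(precision=4,suppress=True)
for n in("top","side"):
    cv2.imwrite(f"pics/{n}0.png",bot.camera(n)); m=bot.camera_model(n); print(n,m["K"],m["T"])
o=bot.get_obs(); print({k:np.round(v,3) for k,v in o.items()}, bot.tip_extent)
E
```

```text
pics
top [[465.7211   0.     323.0648]
 [  0.     465.7211 250.1333]
 [  0.       0.       1.    ]] [[ 0.0156 -0.9971  0.075   0.4471]
 [-0.9998 -0.0165 -0.0121  0.0043]
 [ 0.0133 -0.0748 -0.9971  1.3976]
 [ 0.      0.      0.      1.    ]]
side [[565.7373   0.     322.5256]
 [  0.     565.7373 238.4635]
 [  0.       0.       1.    ]] [[ 0.9647 -0.1569  0.2113  0.2107]
 [-0.2626 -0.5163  0.8152 -1.2749]
 [-0.0188 -0.8419 -0.5393  0.9108]
 [ 0.      0.      0.      1.    ]]
{'clock': np.float64(0.1), 'joint_pos': array([-1.133,  0.241,  0.004,  1.335, -0.   ,  1.571]), 'joint_vel': array([ 0.001, -0.002,  0.003,  0.001,  0.   ,  0.001]), 'tau': array([ -0.   , -37.314,  25.301,   0.011,  -0.   ,   0.   ]), 'eef_pos': array([ 0.212, -0.452,  0.239]), 'tool_rot': array([ 0.976,  0.217, -0.   , -0.001]), 'ft_force': array([-0.52 ,  0.11 , -0.236]), 'ft_torque': array([ 0.061, -0.022, -0.008]), 'grip_width': np.float64(0.086)} 0.008
```

View pics/top0.png

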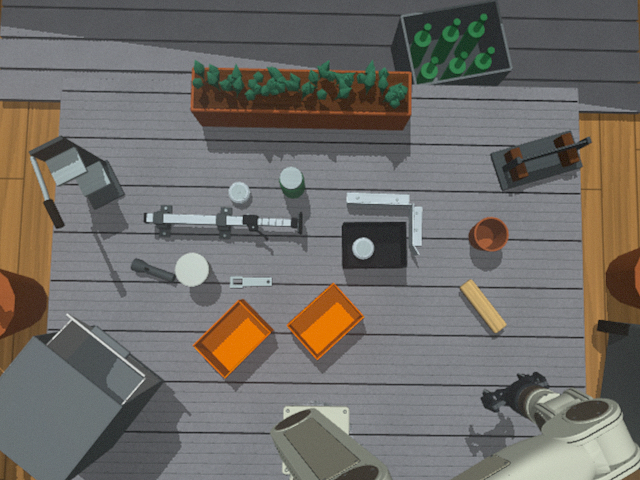

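View pics/side0.png

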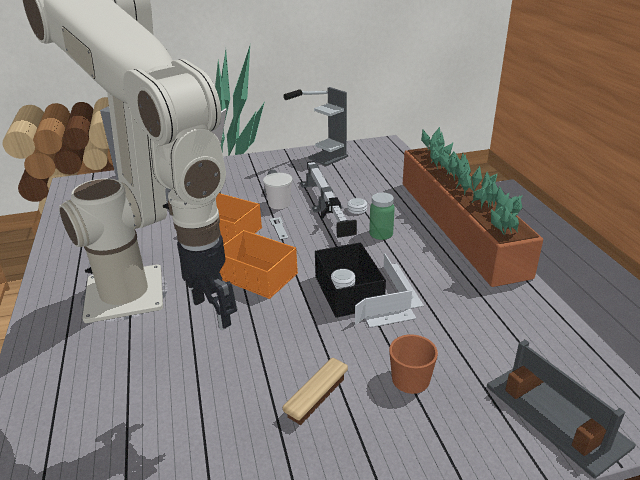

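The top view shows the black tote at (374,245), with look-alike orange totes at (233,340) and (326,320). The black one fits the description. The bar runs from (148,218) to (300,223), with the collar near (250,222), and the berth angles are at (378,198) and (417,228). I'll confirm this in one enlarged crop.

```bash
cat > h.py <<'E'
from workcell import bot
import cv2,numpy as np
np.set_printoptions(precision=4,suppress=True)
def ray(n,u,v,z):
    m=bot.camera_model(n);K,T=m["K"],m["T"]
    d=T[:3,:3]@np.linalg.solve(K,[u,v,1]);o=T[:3,3]
    return (o+d*(z-o[2])/d[2])
def proj(n,p):
    m=bot.camera_model(n);T=m["T"];c=T[:3,:3].T@(np.asarray(p)-T[:3,3]);q=m["K"]@c
    return q[:2]/q[2]
def crop(img,x0,y0,x1,y1,s,f):
    cv2.imwrite(f,cv2.resize(img[y0:y1,x0:x1],None,fx=s,fy=s,interpolation=cv2.INTER_CUBIC))
E
python3 - <<'E'
from h import *
im=cv2.imread("pics/top0.png")
a=cv2.resize(im[195:250,140:310],None,fx=4.7,fy=4.7,interpolation=cv2.INTER_CUBIC)
b=cv2.resize(im[185:275,335:430],None,fx=3.6,fy=3.6,interpolation=cv2.INTER_CUBIC)
c=np.zeros((a.shape[0]+b.shape[0],800,3),np.uint8);c[:a.shape[0],:a.shape[1]]=a[:,:800];c[a.shape[0]:,:b.shape[1]]=b
s=cv2.imread("pics/side0.png");d=cv2.resize(s[155:250,295:400],None,fx=3.4,fy=3.4,interpolation=cv2.INTER_CUBIC)
c[a.shape[0]:a.shape[0]+d.shape[0],400:400+d.shape[1]]=d
print(a.shape,b.shape,d.shape);cv2.imwrite("pics/crop1.png",c)
E
```

```text
(258, 799, 3) (324, 342, 3) (323, 357, 3)
```

View pics/crop1.png

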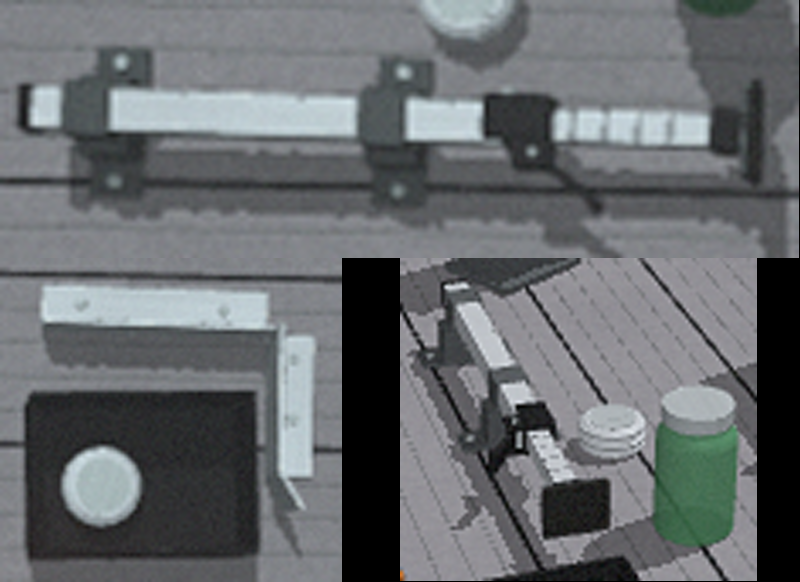

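The crop confirms the black tote with the can in it. The collar's mouth is at about (258,221), the pin at about (252.8,227.3), the lever tip at about (267.7,239) and the foot face at about u=302. Next I'll measure these numerically.

```bash
cat >> h.py <<'E'
def edges(im,u,v0,v1,t):   # bright-band limits in a column, subpixel
    g=cv2.cvtColor(im,cv2.COLOR_BGR2GRAY).astype(float)[v0:v1,u]
    k=np.where(g>t)[0]
    if len(k)<3 or k[0]==0 or k[-1]==len(g)-1:return None
    a,b=k[0],k[-1]
    return v0+a-(g[a]-t)/(g[a]-g[a-1]), v0+b+(g[b]-t)/(g[b]-g[b+1])
E
python3 - <<'E'
from h import *
im=cv2.imread("pics/top0.png")
P=[]
for u in list(range(165,215,3))+list(range(228,242,2)):
    e=edges(im,u,205,235,165)
    if e: P.append([*ray("top",u,np.mean(e),.068)[:2],(ray("top",u,e[0],.068)-ray("top",u,e[1],.068))[0]])
P=np.array(P);k=np.polyfit(P[:,1],P[:,0],1);print("tube x=f(y)",k,"width",np.median(P[:,2]),"res",np.std(P[:,0]-np.polyval(k,P[:,1])))
L=[]
for u in range(262,292):
    e=edges(im,u,205,240,160)
    if e and 5<e[1]-e[0]<10: L.append([*ray("top",u,np.mean(e),.065)[:2],(ray("top",u,e[0],.065)-ray("top",u,e[1],.065))[0]])
L=np.array(L);print("leg",len(L),np.median(L[:,2]),np.polyfit(L[:,1],L[:,0],1), np.mean(L[:,0]-np.polyval(k,L[:,1])))
g=cv2.cvtColor(im,cv2.COLOR_BGR2GRAY)
print("axis row",g[221,140:165],g[221,215:232]);print(g[220:223,238:306].astype(int).mean(0).round().astype(int))
# black tote mask
m=((g<60)&(im.max(2).astype(int)-im.min(2)<25)).astype(np.uint8)[215:280,335:415]
print(m.sum())
for v in range(220,275,4): print(v,''.join('#' if x else '.' for x in m[v-215]))
a=np.arctan(k[0]);print("yaw(st y axis->) ",-a)
E
```

```text
tube x=f(y) [0.0268 0.6223] width 0.023703703551979705 res 0.0017546452791665846
leg 24 0.019347290561316788 [0.026  0.6245] 0.0020726170491916357
axis row [129 125 121  92  41  38 128 185 188 188 184 180 155  86  81  81  85  82
  87  90  83  85  83 154 199] [176  92  83  82  86  86  85  88  83  81  76 150 209 204 203 207 203]
[203 204 207 187 124  44  50  52  54  53  51  52  54  54  54  51  54  54
  44 110 182 205 203 176 173 209 204 203 207 198 170 182 207 206 205 205
 197 170 177 208 206 206 207 190 156 178 207 205 205 204 205 208 175  77
  50  51  50  51  48  62  66  50  46  42  70  94  89  99]
2522
220 ................................................................................
224 ........##############################################################..........
228 .......################################################################.........
232 .......################################################################.........
236 ####...################################################################.........
240 .......#############................###################################.........
244 .......##########......................################################.........
248 ........#########.......................###############################.........
252 .......###########.....................#################################........
256 .......#############................###################################.........
260 ........################################################################........
264 .......#################################################################........
268 ........###########...........##................................................
272 ................................................................................
yaw(st y axis->)  -0.02681047809285705
```

```bash
python3 - <<'E'
from h import *
im=cv2.imread("pics/top0.png");g=cv2.cvtColor(im,cv2.COLOR_BGR2GRAY)
yaw=-.0268
R=np.array([[np.cos(yaw),-np.sin(yaw)],[np.sin(yaw),np.cos(yaw)]])
ym=ray("top",257.2,222,.072)[1]; M=np.array([.6238+.0268*ym,ym])
# check from tube near end y+30..: tube far end
far=ray("top",145.5,218.5,.068)[:2]
st=lambda p:R.T@(np.asarray(p)[:2]-M)
print("mouth",M,"tube far end st",st(far),"collar back",st(ray("top",242.3,221,.072)))
print("bare tube end",st(ray("top",290.6,222,.065)),"ring1",st(ray("top",261.6,222,.065)))
print("foot face",st(ray("top",302.3,222,.08)))
pin=st(ray("top",252.8,227.3,.072));tip=st(ray("top",267.7,239.3,.064));print("pin",pin,"tip",tip,"angle",np.arctan2(-(tip[0]+18),-(tip[1]-12)))
for n,u,v,z in [("back L",346.9,203.6,.045),("back R",411.4,205.3,.045),("end face top",412,222,.06)]: print(n,st(ray("top",u,v,z)))
# back angle face edge fit
for u in range(352,408,8): 
    e=edges(im,u,185,225,150); print(u,e,st(ray("top",u,e[1],.045)))
m=((g<60)&(im.max(2).astype(int)-im.min(2)<25)).astype(np.uint8);m[:, :340]=0;m[:,409:]=0;m[:215]=0;m[280:]=0
c=max(cv2.findContours(m,cv2.RETR_EXTERNAL,cv2.CHAIN_APPROX_NONE)[0],key=cv2.contourArea)
r=cv2.minAreaRect(c);print(r)
b=np.array([st(ray("top",*p,.085)) for p in cv2.boxPoints(r)]);print(b,b.mean(0))
print("berth world",M+R@[0,-.3545])
E
```

```text
mouth [0.6286 0.1779] tube far end st [-0.0077  0.3199] collar back [-0.0032  0.0426]
bare tube end [ 0.001  -0.0951] ring1 [-0.0027 -0.0118]
foot face [ 0.0004 -0.1293]
pin [-0.02    0.0116] tip [-0.0518 -0.0318] angle -0.9802412368586119
back L [ 0.0653 -0.2563]
back R [ 0.0688 -0.4462]
end face top [ 0.0172 -0.4463]
352 (np.float64(191.51724137931035), np.float64(202.3)) [ 0.0698 -0.2711]
360 (np.float64(191.9047619047619), np.float64(202.6122448979592)) [ 0.07   -0.2947]
368 (np.float64(192.25), np.float64(203.16326530612244)) [ 0.0694 -0.3182]
376 (np.float64(192.6206896551724), np.float64(203.3793103448276)) [ 0.0698 -0.3418]
384 (np.float64(192.70967741935485), np.float64(203.4835164835165)) [ 0.0705 -0.3653]
392 (np.float64(192.86363636363637), np.float64(204.14285714285714)) [ 0.0696 -0.3889]
400 (np.float64(193.625), np.float64(204.2314814814815)) [ 0.0704 -0.4125]
((374.0, 245.0), (46.0, 64.0), 90.0)
[[ 0.0048 -0.2421]
 [ 0.0128 -0.4242]
 [-0.1181 -0.428 ]
 [-0.1258 -0.2472]] [-0.0566 -0.3354]
berth world [ 0.6191 -0.1764]
```

Measured values:
- **Mouth:** at (0.6286, 0.1779), with station yaw about -0.0268.
- **Leg:** y about 0.132.
- **Lever:** about 0.66 rad.
- **Tote:** at station (-0.057, -0.335).

The angles and tube agree with the sizes given to within a few mm. First move: go in front of the tote with the jaws open and aligned along station y, so that both fingers push.

```bash
python3 -m jog '[[[0.2425,0.294,0,0,0,-26.6,0],[0.2425,0.294,0,0,0,-26.6,0],[0.2425,0.294,0,0,0,-26.6,0],[0.2425,0.294,0,0,0,-26.6,0],[0.2425,0.294,0,0,0,-26.6,0],[0.2425,0.294,0,0,0,-26.6,0],[0.2425,0.294,0,0,0,-26.6,0],[0.2425,0.294,0,0,0,-26.6,0],[0.2425,0.294,0,0,0,-26.6,0],[0.2425,0.294,0,0,0,-26.6,0]]]'
python3 -m jog '[[[0,0,-0.04,0,0,0,0],[0,0,-0.08,0,0,0,0],[0,0,-0.12,0,0,0,0],[0,0,-0.16,0,0,0,0],[0,0,-0.2,0,0,0,0],[0,0,-0.203,0,0,0,0],[0,0,-0.203,0,0,0,0]]]'
python3 - <<'E'
from h import *
print(bot.get_obs()["joint_pos"])
a=bot.camera("top")[170:310,320:440];b=bot.camera("side")[190:350,280:430]
a=cv2.resize(a,(450,525));b=cv2.resize(b,(350,373));c=np.zeros((525,800,3),np.uint8);c[:,:450]=a;c[:373,450:]=b;cv2.imwrite("pics/p2.png",c)
E
```

```text
clock: 0.93
eef_pos: [0.4561, -0.1557, 0.2389]
tool_rot: [1.0, -0.012, 0.0, -0.001]
ft_force: [0.2, -0.9, 0.5]
grip_width: 0.0854
clock: 1.52
eef_pos: [0.4517, -0.1579, 0.0341]
tool_rot: [1.0, -0.013, -0.004, -0.001]
ft_force: [-0.1, 0.3, 0.2]
grip_width: 0.0855
[-0.3362  0.4006 -0.3597  0.818  -0.      2.8318]
```

View pics/p2.png

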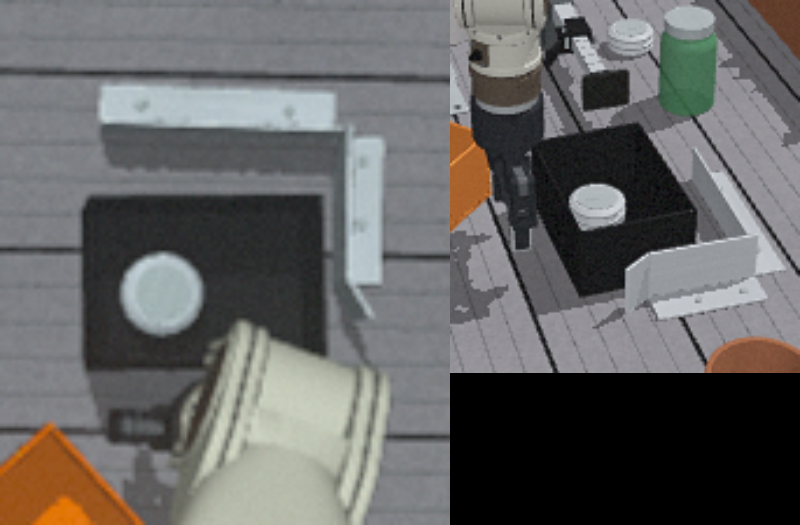

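The fingers are in front of the tote at bench level, clear of the orange tote (its corner is at about (50,430) in the crop). Now I'll push.

```bash
python3 -m jog '[[[0.015,0,0,0,0,0,0],[0.03,-0.001,0,0,0,0,0],[0.04,-0.002,0,0,0,0,0],[0.048,-0.003,0,0,0,0,0],[0.056,-0.005,0,0,0,0,0],[0.062,-0.007,0,0,0,0,0],[0.068,-0.009,0,0,0,0,0],[0.074,-0.011,0,0,0,0,0],[0.079,-0.012,0,0,0,0,0],[0.082,-0.013,0,0,0,0,0]]]'
python3 -m jog '[[[0.001,0,0,0,0,0,0],[0.002,0,0,0,0,0,0],[0.003,0,0,0,0,0,0],[0.004,0,0,0,0,0,0],[0.005,0,0,0,0,0,0]]]'
```

```text
clock: 2.45
eef_pos: [0.5366, -0.1719, 0.0372]
tool_rot: [1.0, -0.013, -0.0, -0.0]
ft_force: [-6.5, 2.1, 6.6]
grip_width: 0.0856
clock: 2.87
eef_pos: [0.5407, -0.1723, 0.0372]
tool_rot: [1.0, -0.014, -0.001, 0.0]
ft_force: [-6.7, 0.6, 5.8]
grip_width: 0.0849
```

```bash
python3 -m jog '[[[0.001,0,0,0,0,0,0],[0.002,0,0,0,0,0,0],[0.003,0,0,0,0,0,0],[0.003,0,0,0,0,0,0]]]'
python3 -m jog '[[[0.001,0,0,0,0,0,0],[0.002,0,0,0,0,0,0],[0.002,0,0,0,0,0,0]]]'
python3 -m jog '[[[0.001,0,0,0,0,0,0],[0.002,0,0,0,0,0,0],[0.002,0,0,0,0,0,0]]]'
```

```text
clock: 3.2
eef_pos: [0.5441, -0.1724, 0.0372]
tool_rot: [1.0, -0.014, -0.0, 0.0]
ft_force: [-7.0, 0.3, 6.1]
grip_width: 0.0853
clock: 3.45
eef_pos: [0.5461, -0.1724, 0.0372]
tool_rot: [1.0, -0.014, -0.0, 0.0]
ft_force: [-6.0, -0.3, 5.9]
grip_width: 0.0855
clock: 3.7
eef_pos: [0.546, -0.1724, 0.0372]
tool_rot: [1.0, -0.014, -0.002, 0.0]
ft_force: [-11.8, 0.9, 9.9]
grip_width: 0.0854
```

The stop against the back angle shows in the force rise at x=0.546. I'll back off, rise and turn the jaws across the leg.

```bash
python3 -m jog '[[[-0.03,0,0,0,0,0,0],[-0.06,0,0,0,0,0,0],[-0.06,0,0.04,0,0,0,0],[-0.06,0,0.08,0,0,0,0],[-0.06,0.02,0.12,0,0,7,0],[-0.06,0.05,0.15,0,0,14,0],[-0.06,0.08,0.17,0,0,21,0],[-0.06,0.12,0.17,0,0,28,0],[-0.06,0.16,0.17,0,0,35,0],[-0.06,0.2,0.17,0,0,42,0]]]'
python3 -m jog '[[[0.02,0.03,0,0,0,7,0],[0.05,0.05,0,0,0,14,0],[0.08,0.06,0,0,0,21,0],[0.11,0.07,0,0,0,28,0],[0.14,0.072,0,0,0,35,0],[0.14,0.072,0,0,0,42,0],[0.14,0.072,0,0,0,48,0],[0.14,0.072,0,0,0,48,0]]]'
python3 - <<'E'
from h import *
print(bot.get_obs()["joint_pos"])
im=bot.camera("top");cv2.imwrite("pics/top3.png",im);g=cv2.cvtColor(im,cv2.COLOR_BGR2GRAY)
m=((g<60)&(im.max(2).astype(int)-im.min(2)<25)).astype(np.uint8);m[:, :335]=0;m[:,420:]=0;m[:200]=0;m[280:]=0
M=np.array([.6286,.1779]);y=-.0268;R=np.array([[np.cos(y),-np.sin(y)],[np.sin(y),np.cos(y)]])
c=max(cv2.findContours(m,cv2.RETR_EXTERNAL,cv2.CHAIN_APPROX_NONE)[0],key=cv2.contourArea)
r=cv2.minAreaRect(c);b=np.array([R.T@(ray("top",*p,.085)[:2]-M) for p in cv2.boxPoints(r)]);print(r,b,b.mean(0))
a=cv2.resize(im[150:290,230:430],(800,560));cv2.imwrite("pics/p3.png",a)
E
```

```text
clock: 4.53
eef_pos: [0.4903, 0.0297, 0.2083]
tool_rot: [0.937, 0.348, 0.003, 0.001]
ft_force: [0.2, -0.5, -1.0]
grip_width: 0.0853
clock: 5.2
eef_pos: [0.6301, 0.1004, 0.2061]
tool_rot: [0.716, 0.698, 0.001, 0.0]
ft_force: [-0.2, -0.6, -0.6]
grip_width: 0.0851
[0.158  0.5336 0.353  1.3885 0.0002 1.7537]
((377.20709228515625, 225.52944946289062), (64.3191909790039, 47.250667572021484), 2.385944128036499) [[-0.0685 -0.2509]
 [ 0.0667 -0.2512]
 [ 0.0672 -0.435 ]
 [-0.0682 -0.4332]] [-0.0007 -0.3426]
```

View pics/p3.png

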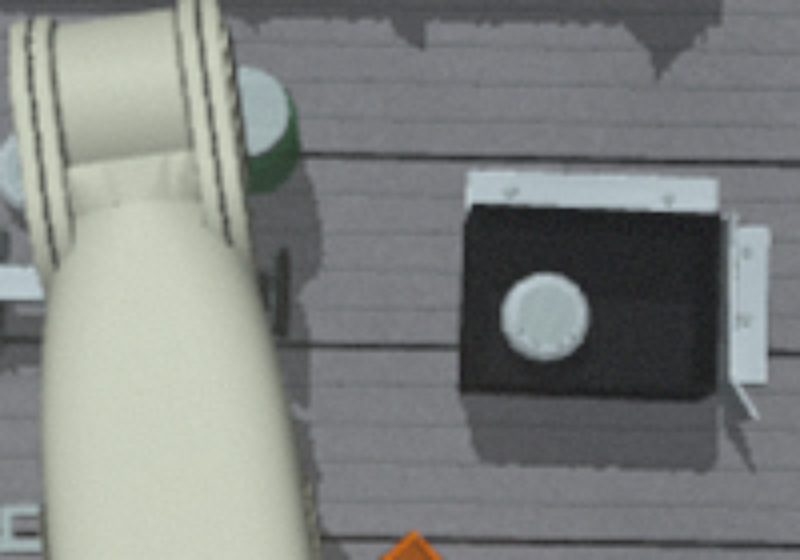

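The tote sits squarely at station (-0.001, -0.343), with no visible tilt against the back angle. Now I'll descend astride the leg at station y of about -0.078 and grip it.

```bash
python3 -m jog '[[[-0.0035,0,-0.04,0,0,0,0],[-0.0035,0,-0.08,0,0,0,0],[-0.0035,0,-0.115,0,0,0,0],[-0.0035,0,-0.145,0,0,0,0],[-0.0035,0,-0.162,0,0,0,0],[-0.0035,0,-0.162,0,0,0,0]]]'
python3 -m jog '[[[0,0,0,0,0,0,100],[0,0,0,0,0,0,150],[0,0,0,0,0,0,200],[0,0,0,0,0,0,225],[0,0,0,0,0,0,225],[0,0,0,0,0,0,225],[0,0,0,0,0,0,225],[0,0,0,0,0,0,225]]]'
```

```text
clock: 5.75
eef_pos: [0.6216, 0.0995, 0.0399]
tool_rot: [0.717, 0.697, -0.003, -0.002]
ft_force: [-1.2, -0.4, -0.2]
grip_width: 0.0856
clock: 6.42
eef_pos: [0.6271, 0.1003, 0.0462]
tool_rot: [0.716, 0.698, 0.002, 0.002]
ft_force: [3.8, -0.7, 5.3]
grip_width: 0.0192
```

Gripped on the leg (opening 19 mm against a 20 mm tube). Pulling 120 mm, then I'll look.

```bash
python3 -m jog '[[[-0.0004,-0.015,0,0,0,0,225],[-0.0008,-0.03,0,0,0,0,225],[-0.0012,-0.045,0,0,0,0,225],[-0.0016,-0.06,0,0,0,0,225],[-0.002,-0.075,0,0,0,0,225],[-0.0024,-0.09,0,0,0,0,225],[-0.0028,-0.105,0,0,0,0,225],[-0.003,-0.115,0,0,0,0,225],[-0.0032,-0.12,0,0,0,0,225],[-0.0032,-0.12,0,0,0,0,225]]]'
python3 - <<'E'
from h import *
im=bot.camera("top");cv2.imwrite("pics/top4.png",im);g=cv2.cvtColor(im,cv2.COLOR_BGR2GRAY)
print(bot.get_obs()["eef_pos"]);print(g[220:223,238:300].astype(int).mean(0).round().astype(int))
s=bot.camera("side");cv2.imwrite("pics/side4.png",s)
c=np.zeros((560,800,3),np.uint8);c[:260,:]=cv2.resize(im[195:260,230:430],(800,260),interpolation=2);c[260:,:400]=cv2.resize(s[170:270,280:413],(400,300),interpolation=2);cv2.imwrite("pics/p4.png",c)
E
```

```text
clock: 7.25
eef_pos: [0.6251, -0.0211, 0.0462]
tool_rot: [0.717, 0.697, 0.002, 0.003]
ft_force: [6.1, -2.3, 3.5]
grip_width: 0.0188
[ 0.6251 -0.0209  0.0462]
[191 190 192 176 115  40  49  46  51  48  50  50  54  52  50  52  50  49
  42 100 171 195 191 163 153 194 189 188 191 189 164 155 190 189 188 186
 190 158 147 190 187 189 185 190 157 143 191 188 188 189 190 158 145 192
 190 189 191 193 160 152 194 193]
```

View pics/p4.png

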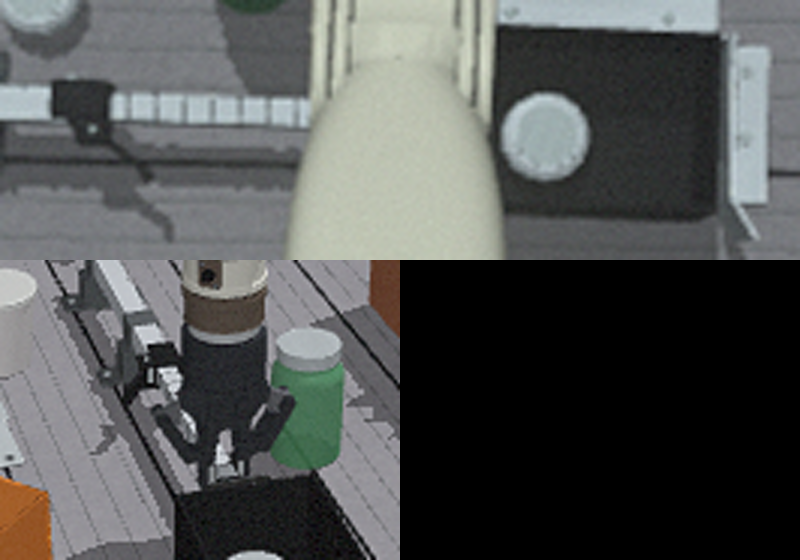

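The thin rings show the same phase after the 120 mm pull, so there is no slip, and about 12 mm remain. Pulling 12 mm more.

```bash
python3 -m jog '[[[-0.0001,-0.004,0,0,0,0,225],[-0.0002,-0.008,0,0,0,0,225],[-0.0003,-0.011,0,0,0,0,225],[-0.0003,-0.012,0,0,0,0,225],[-0.0003,-0.012,0,0,0,0,225]]]'
python3 - <<'E'
from h import *
im=bot.camera("top");cv2.imwrite("pics/top5.png",im);g=cv2.cvtColor(im,cv2.COLOR_BGR2GRAY)
p=g[220:223,238:300].astype(int).mean(0);print(p.round().astype(int))
M=np.array([.6286,.1779])
for u in np.arange(256,290): print(u,round((ray("top",u,222,.065)[1]-M[1])*1e3,1),int(p[u-238]),end=" | ")
E
```

```text
clock: 7.77
eef_pos: [0.6249, -0.0301, 0.0462]
tool_rot: [0.716, 0.698, 0.004, 0.001]
ft_force: [7.0, 4.2, 3.9]
grip_width: 0.0188
[188 190 192 175 115  39  49  48  49  48  48  51  52  48  50  48  51  51
  46  41  44 140 195 191 191 193 162 148 190 192 188 189 191 159 147 191
 188 186 185 189 158 146 189 189 186 186 189 166 157 190 188 187 187 190
 165 158 191 190 189 192 192 161]
256 4.4 46 | 257 1.5 40 | 258 -1.3 44 | 259 -4.2 140 | 260 -7.1 195 | 261 -10.0 190 | 262 -12.8 191 | 263 -15.7 193 | 264 -18.6 162 | 265 -21.5 147 | 266 -24.3 190 | 267 -27.2 191 | 268 -30.1 188 | 269 -32.9 189 | 270 -35.8 190 | 271 -38.7 158 | 272 -41.6 147 | 273 -44.4 191 | 274 -47.3 187 | 275 -50.2 186 | 276 -53.1 184 | 277 -55.9 189 | 278 -58.8 158 | 279 -61.7 146 | 280 -64.6 188 | 281 -67.4 189 | 282 -70.3 185 | 283 -73.2 186 | 284 -76.1 189 | 285 -78.9 166 | 286 -81.8 157 | 287 -84.7 190 | 288 -87.6 187 | 289 -90.4 186 |
```

The leg moved 9 mm; the pull is lagging under load as the foot meets the tote. The broad ring's outer edge is at -3.6 mm and should be at -8, so about 4 mm more.

```bash
python3 -m jog '[[[-0.0001,-0.002,0,0,0,0,225],[-0.0001,-0.004,0,0,0,0,225],[-0.0001,-0.005,0,0,0,0,225],[-0.0001,-0.005,0,0,0,0,225]]]'
cat > ring.py <<'E'
from h import *
im=bot.camera("top");g=cv2.cvtColor(im,cv2.COLOR_BGR2GRAY)
p=g[220:223,:].astype(float).mean(0)
Y=lambda u:(ray("top",u,222,.065)[1]-.1779)*1e3
u=257
while p[u]<118:u+=1
e=u-(p[u]-118)/(p[u]-p[u-1]);print("ring outer",round(Y(e),1))
c=[]
for u in range(int(e)+3,292):
    if p[u]<175 and p[u]<=min(p[u-1],p[u+1]) and p[u]>100:
        w=190-p[u-1:u+2];w=w.clip(0);c.append(round(Y((w*np.arange(u-1,u+2)).sum()/w.sum()),1))
print("thin",c);import sys
if len(sys.argv)>1: cv2.imwrite(sys.argv[1],cv2.resize(im[200:250,240:320],(800,500),interpolation=2))
E
python3 ring.py
```

```text
clock: 8.15
eef_pos: [0.6248, -0.0343, 0.0462]
tool_rot: [0.716, 0.698, 0.004, 0.001]
ft_force: [6.8, 6.0, 3.9]
grip_width: 0.019
ring outer 0.2
thin [np.float64(-26.0), np.float64(-46.2), np.float64(-66.3), np.float64(-85.4)]
```

```bash
python3 ring.py pics/p5.png; python3 - <<'E'
from h import *
g=cv2.cvtColor(bot.camera("top"),cv2.COLOR_BGR2GRAY)
print(g[219:224,252:275])
E
```

```text
ring outer -0.2
thin [np.float64(-26.0), np.float64(-46.1), np.float64(-66.3), np.float64(-85.4)]
[[ 52  56  47  48  45  92 108  57  81 163 192 191 193 197 163 149 197 193
  192 189 192 161 150]
 [ 52  48  52  47  47 112 128  52 104 171 191 186 189 191 156 143 189 187
  185 188 188 156 140]
 [ 49  48  43  50  41 108 125  55 107 173 192 188 188 192 156 144 192 193
  187 190 188 163 154]
 [ 46  50  45  47  46 109 127  55 103 175 194 192 189 195 164 157 191 189
  190 190 193 170 164]
 [ 40  48  51  47  40 109 129  47 101 173 193 193 192 193 174 169 193 188
  188 192 186 161 166]]
```

View pics/p5.png

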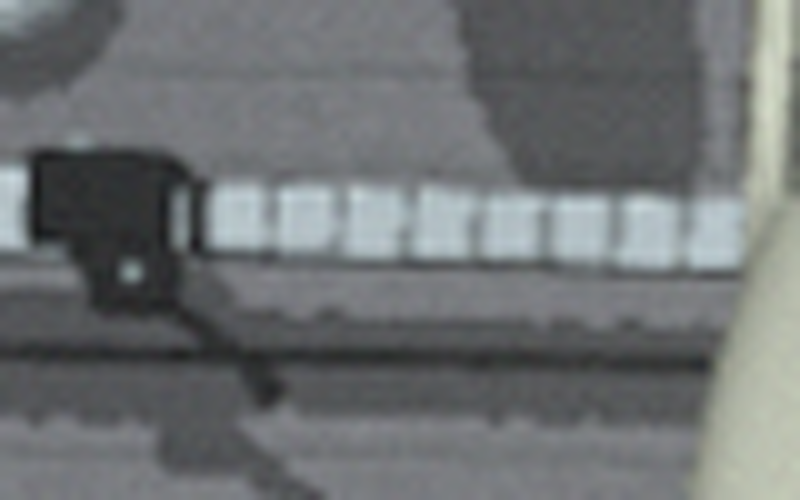

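The broad ring now shows a bright gap of about 2 mm to the collar (ring at u of about 258–260, mouth at 257.1), so the leg is at about -2 mm. Easing it back a little.

```bash
python3 -m jog '[[[0,0.002,0,0,0,0,225],[0,0.004,0,0,0,0,225],[0,0.004,0,0,0,0,225],[0,0.004,0,0,0,0,225]]]'; python3 ring.py; python3 - <<'E'
from h import *
g=cv2.cvtColor(bot.camera("top"),cv2.COLOR_BGR2GRAY)
print(g[219:224,252:275])
E
```

```text
clock: 8.63
eef_pos: [0.6249, -0.0327, 0.0462]
tool_rot: [0.716, 0.698, 0.003, 0.003]
ft_force: [6.9, 0.7, 4.6]
grip_width: 0.0192
ring outer -6.4
thin [np.float64(-23.1), np.float64(-43.3), np.float64(-63.5), np.float64(-83.5)]
[[ 52  49  53  51  44  64  70  50 144 196 193 192 197 162 150 196 182 176
  194 192 159 146 194]
 [ 51  47  51  50  44  81  90  47 141 193 187 192 190 155 147 191 188 185
  187 187 161 151 189]
 [ 50  52  43  50  45  74  77  50 142 194 191 188 196 164 155 192 188 187
  188 192 165 156 190]
 [ 49  50  53  53  46  61  55  48 140 195 191 187 191 171 160 192 190 193
  191 194 158 142 194]
 [ 47  50  45  41  38  52  58  56 146 198 192 191 198 160 146 193 191 192
  190 191 160 145 187]]
```

The residual gap is now under 1 mm: leg y is about -0.5 mm, lever still open. I'll release, rise, go to the lever and straddle both lip and leg.

```bash
python3 -m jog '[[[0,0,0,0,0,0,150],[0,0,0,0,0,0,80],[0,0,0,0,0,0,0],[0,0,0,0,0,0,0],[0,0,0,0,0,0,0],[0,0,0.03,0,0,0,0],[0,0,0.07,0,0,0,0],[0,0,0.11,0,0,0,0],[0,0,0.114,0,0,0,0]]]'
python3 -m jog '[[[-0.004,0.035,0,0,0,0,0],[-0.008,0.07,0,0,0,0,0],[-0.012,0.105,0,0,0,0,0],[-0.016,0.14,0,0,0,0,0],[-0.0165,0.17,0,0,0,0,0],[-0.0165,0.178,0,0,0,0,0],[-0.0165,0.178,0,0,0,0,0],[-0.0165,0.178,0,0,0,0,0]]]'
```

```text
clock: 9.48
eef_pos: [0.6254, -0.0331, 0.1667]
tool_rot: [0.716, 0.698, 0.004, 0.005]
ft_force: [1.6, 0.7, 0.7]
grip_width: 0.0854
clock: 10.15
eef_pos: [0.6046, 0.145, 0.1579]
tool_rot: [0.716, 0.698, -0.001, 0.0]
ft_force: [-0.4, 0.6, -0.4]
grip_width: 0.0858
```

```bash
python3 -m jog '[[[0.003,0,-0.03,0,0,0,0],[0.003,0,-0.06,0,0,0,0],[0.003,0,-0.075,0,0,0,0],[0.003,0,-0.075,0,0,0,0]]]'; python3 -m jog '[[[0,0,-0.015,0,0,0,0],[0,0,-0.03,0,0,0,0],[0,0,-0.043,0,0,0,0],[0,0,-0.043,0,0,0,0],[0,0,-0.043,0,0,0,0]]]'
python3 - <<'E'
from h import *
im=bot.camera("top");s=bot.camera("side")
c=np.zeros((480,800,3),np.uint8);c[:,:]=0
c[:480,:400]=cv2.resize(im[190:280,230:305],(400,480),interpolation=2);c[:400,400:]=cv2.resize(s[165:265,290:390],(400,400),interpolation=2);cv2.imwrite("pics/p6.png",c)
E
```

```text
clock: 10.48
eef_pos: [0.6047, 0.1421, 0.0786]
tool_rot: [0.717, 0.697, -0.004, -0.002]
ft_force: [-1.0, -0.6, -0.4]
grip_width: 0.0852
clock: 10.9
eef_pos: [0.6081, 0.1438, 0.0408]
tool_rot: [0.717, 0.697, -0.0, -0.0]
ft_force: [-0.4, 1.2, -0.8]
grip_width: 0.0855
```

View pics/p6.png

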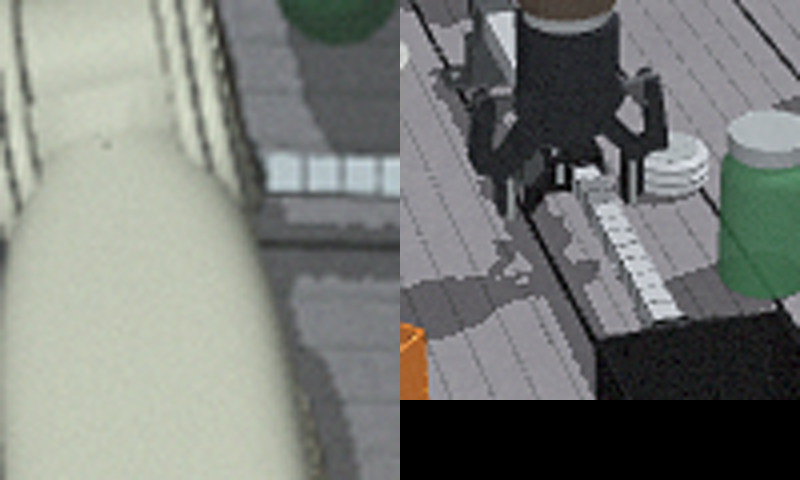

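The fingers straddle the open lever (left) and the leg (right), clear of can and jar. Closing in steps, shifting +x as the gap narrows.

```bash
python3 -m jog '[[[0,0,0,0,0,0,30],[0,0,0,0,0,0,50],[0,0,0,0,0,0,50],[0,0,0,0,0,0,50]]]';python3 -m jog '[[[0,0,0,0,0,0,60],[0,0,0,0,0,0,60],[0,0,0,0,0,0,60]]]'; python3 -m jog '[[[0,0,0,0,0,0,68],[0,0,0,0,0,0,68],[0,0,0,0,0,0,68]]]'
```

```text
clock: 11.33
eef_pos: [0.6081, 0.1453, 0.0409]
tool_rot: [0.716, 0.698, 0.0, 0.0]
ft_force: [0.1, 0.4, 0.0]
grip_width: 0.0689
clock: 11.58
eef_pos: [0.6078, 0.1452, 0.0403]
tool_rot: [0.716, 0.698, -0.0, -0.0]
ft_force: [1.8, 0.6, -0.5]
grip_width: 0.0655
clock: 11.83
eef_pos: [0.6074, 0.1452, 0.0401]
tool_rot: [0.716, 0.698, -0.0, -0.0]
ft_force: [-0.9, -0.5, 0.3]
grip_width: 0.063
```

```bash
python3 -m jog '[[[0.0005,0,0,0,0,0,74],[0.0015,0,0,0,0,0,80],[0.002,0,0,0,0,0,83],[0.002,0,0,0,0,0,83]]]';python3 -m jog '[[[0.001,0,0,0,0,0,89],[0.002,0,0,0,0,0,95],[0.0025,0,0,0,0,0,98],[0.0025,0,0,0,0,0,98]]]'
```

```text
clock: 12.17
eef_pos: [0.6091, 0.1442, 0.0402]
tool_rot: [0.717, 0.697, -0.001, -0.0]
ft_force: [-2.7, -3.7, 2.4]
grip_width: 0.0577
clock: 12.5
eef_pos: [0.6117, 0.145, 0.0398]
tool_rot: [0.716, 0.698, -0.001, -0.001]
ft_force: [-3.5, -2.1, 1.4]
grip_width: 0.0524
```

```bash
python3 -m jog '[[[0,0,0,0,0,0,103],[0,0,0,0,0,0,108],[0,0,0,0,0,0,108]]]';python3 -m jog '[[[0,0,0,0,0,0,113],[0,0,0,0,0,0,113],[0,0,0,0,0,0,113]]]'
```

```text
clock: 12.75
eef_pos: [0.6133, 0.145, 0.0404]
tool_rot: [0.716, 0.698, 0.001, 0.001]
ft_force: [0.5, -2.8, 0.1]
grip_width: 0.0493
clock: 13.0
eef_pos: [0.6141, 0.145, 0.0407]
tool_rot: [0.717, 0.698, 0.001, 0.001]
ft_force: [4.1, -4.1, -1.1]
grip_width: 0.0476
```

The far finger now presses the leg at about 7 N and the lever is near 0.32 rad. I'll continue in step.

```bash
python3 -m jog '[[[0.001,0,0,0,0,0,119],[0.002,0,0,0,0,0,125],[0.0025,0,0,0,0,0,128],[0.0025,0,0,0,0,0,128]]]';python3 -m jog '[[[0.001,0,0,0,0,0,134],[0.002,0,0,0,0,0,140],[0.0025,0,0,0,0,0,143],[0.0025,0,0,0,0,0,143]]]'
```

```text
clock: 13.33
eef_pos: [0.6167, 0.145, 0.0414]
tool_rot: [0.717, 0.697, 0.001, 0.001]
ft_force: [3.6, -5.1, 2.2]
grip_width: 0.0423
clock: 13.67
eef_pos: [0.6192, 0.1451, 0.0417]
tool_rot: [0.717, 0.698, 0.002, 0.001]
ft_force: [3.5, -5.2, 4.2]
grip_width: 0.0376
```

```bash
python3 -m jog '[[[0.001,0,0,0,0,0,149],[0.002,0,0,0,0,0,155],[0.002,0,0,0,0,0,158],[0.002,0,0,0,0,0,158]]]';python3 -m jog '[[[0,0,0,0,0,0,165],[0.0,0,0,0,0,0,172],[0.0,0,0,0,0,0,180],[0.0,0,0,0,0,0,180],[0.0,0,0,0,0,0,180]]]'; python3 ring.py
```

```text
clock: 14.0
eef_pos: [0.6213, 0.1452, 0.042]
tool_rot: [0.716, 0.698, 0.002, 0.001]
ft_force: [2.5, -4.5, 6.8]
grip_width: 0.0329
clock: 14.42
eef_pos: [0.6216, 0.1451, 0.0422]
tool_rot: [0.717, 0.698, 0.002, 0.002]
ft_force: [2.4, -4.2, 6.8]
grip_width: 0.0314
ring outer -651.7
thin []
```

The grip stalled at 31.4 mm with the lip's outer side at about -22 mm, which matches the lever fully closed. I'll check the leg from the rings that are still visible, plus the tote.

```bash
python3 - <<'E'
from h import *
im=bot.camera("top");s=bot.camera("side");g=cv2.cvtColor(im,cv2.COLOR_BGR2GRAY)
old=cv2.cvtColor(cv2.imread("pics/top0.png"),cv2.COLOR_BGR2GRAY)
p=g[222:225].astype(float).mean(0)
Y=lambda u:(ray("top",u,223,.065)[1]-.1779)*1e3
print(p[278:345].round().astype(int))
c=[]
for u in range(284,334):
    if 100<p[u]<175 and p[u]<=min(p[u-1],p[u+1]):
        w=(190-p[u-1:u+2]).clip(0);c.append(round(Y((w*np.arange(u-1,u+2)).sum()/w.sum()),1))
print("thin",c)
m=((g<60)&(im.max(2).astype(int)-im.min(2)<25)).astype(np.uint8);m[:, :349]=0;m[:,420:]=0;m[:200]=0;m[280:]=0
M=np.array([.6288,.1779]);y=-.0268;R=np.array([[np.cos(y),-np.sin(y)],[np.sin(y),np.cos(y)]])
k=max(cv2.findContours(m,cv2.RETR_EXTERNAL,cv2.CHAIN_APPROX_NONE)[0],key=cv2.contourArea)
r=cv2.minAreaRect(k);b=np.array([R.T@(ray("top",*q,.085)[:2]-M) for q in cv2.boxPoints(r)]);print(b,b.mean(0))
cc=np.zeros((560,800,3),np.uint8);cc[:,:400]=cv2.resize(s[155:255,300:371],(400,560),interpolation=2);cc[:400,400:]=cv2.resize(im[190:290,270:420],(400,400),interpolation=2);cv2.imwrite("pics/p7.png",cc)
print(bot.get_obs()["grip_width"],bot.get_obs()["ft_force"])
E
```

```text
[135 155 156 193 192 190 191 191 163 150 194 191 188 189 192 159 145 193
 190 189 189 191 157 145 193 190 191 191 193 160 150 195 190 192 193 195
 168 158 195 194 194 193 194 171 159 194 193 191 191 194 164 153 195 193
 191 193 193 195 173 103  42  44  49  47  46  43  64]
thin [np.float64(-83.6), np.float64(-103.7), np.float64(-123.8), np.float64(-144.0), np.float64(-164.2), np.float64(-184.4), np.float64(-204.5)]
[[-0.069  -0.2604]
 [ 0.0666 -0.2598]
 [ 0.0684 -0.4412]
 [-0.0674 -0.4404]] [-0.0004 -0.3505]
0.03155981006739682 [ 4.4542 -4.4923  5.8353]
```

View pics/p7.png

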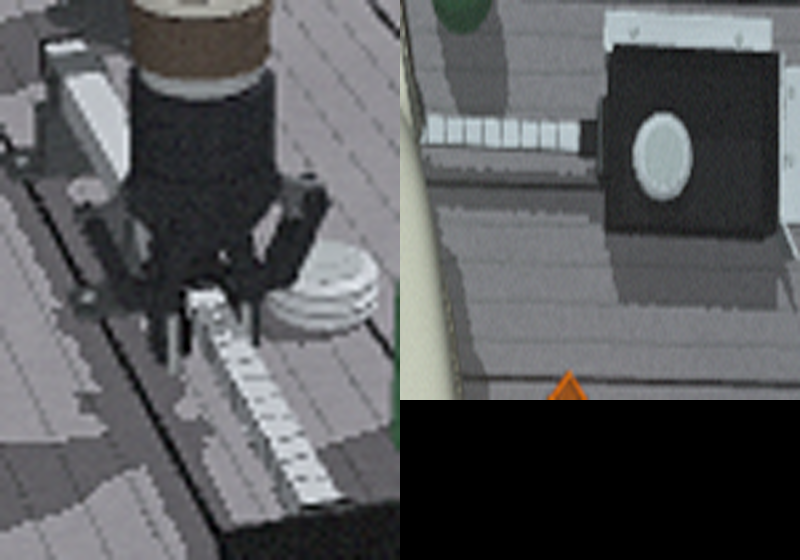

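The leg is unmoved (rings at -83.6, against -83.5 before), and the tote is at (-0.000, -0.351), square. One firmer squeeze to make sure the lever is on its stop, then hand in.

```bash
python3 -m jog '[[[0,0,0,0,0,0,200],[0,0,0,0,0,0,215],[0,0,0,0,0,0,215],[0,0,0,0,0,0,215]]]'; python3 - <<'E'
from h import *
im=bot.camera("top");p=cv2.cvtColor(im,cv2.COLOR_BGR2GRAY)[222:225].astype(float).mean(0)
Y=lambda u:(ray("top",u,223,.065)[1]-.1779)*1e3
print([round(Y((lambda w:(w*np.arange(u-1,u+2)).sum()/w.sum())((190-p[u-1:u+2]).clip(0))),1) for u in range(284,334) if 100<p[u]<175 and p[u]<=min(p[u-1],p[u+1])])
o=bot.get_obs();print(o["grip_width"],o["ft_force"],o["eef_pos"])
if o["grip_width"]>.0300: bot.job_done();print("handed in")
E
```

```text
clock: 14.9
eef_pos: [0.6216, 0.1452, 0.0422]
tool_rot: [0.717, 0.698, 0.002, 0.002]
ft_force: [3.4, -4.6, 6.3]
grip_width: 0.0317
[np.float64(-83.5), np.float64(-103.7), np.float64(-123.8), np.float64(-144.0), np.float64(-164.2), np.float64(-184.4), np.float64(-204.5)]
0.03156706343421873 [ 3.6572 -4.31    6.3053] [0.6216 0.1452 0.0423]
the job is handed in; nothing more can be done
handed in
```

The job is done and handed in at about 15 s. I pushed the tote against its back angle and pulled the leg out until its broad ring was at the collar's mouth. Then I closed the jaws across leg and lever, one finger holding the leg while the other swung the lever shut, and finished gripping both.

What the last checks showed:
- **Tote:** it sits at station (0, -350.5 mm) and square; the foot slid it a few mm along the angle as the leg came out.
- **Leg:** about 0.5 mm beyond the mouth. The ring pattern did not shift while the lever closed (-83.5 mm before and after).
- **Lever:** I judge it closed from the gripper, since the arm hid it from the top camera. The jaws stayed at 31.5 mm under a harder squeeze, with the lip's outer side at about -22 mm, where it belongs when shut. That opening is a little under the 34 mm given for lip to leg's far side.
- **Hold on the leg:** I could not read the finger's force on the leg directly. I inferred it from the wrist force and the stalled grip.
- **Bystanders:** none appeared disturbed in the pictures, but I did not measure their positions.

One disagreement along the way: the first pull fell about 3 mm short because the foot met the tote. The correction overshot by about 2 mm, so I eased the leg back before closing the lever.

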